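# Click the filter changer to its third filter and trip the shutter

## Task

With the gripper's fingertips push the red lever of the filter changer gently along its slot, counting the clicks, and stop in the third one, without running past it into the fourth, so that the green filter lies under the viewing port. Then, with the lever resting in that click, press the black shutter button at the end of the changer fully down and let it come up again. Do not pinch the lever, do not lift or shove the changer, and leave the things round it where they stand.

Things in the scene. Friction and masses are not known exactly. Their poses are not given: they have to be found in the camera images.
- changer: filter changer standing loose, 2.4 kg; 10 N sideways may shift it. Origin at its underside; grey base x -55 to +60, y -135 to +135 mm, 16 mm high; y runs along the slot, the way the lever is pushed; the -x long edge faces the robot. Rails at x 8 to 56 mm rise to z = 26 mm; the black port bracket covers x 6 to 56, y 5 to 45 mm, up to z = 39 mm.
- lever (a joint): slide of lever and filter carrier along the changer's +y, m. 0 = stop; starts loose at 0 to 0.007. Clicks at 0.030, 0.052, 0.074 (third), 0.096; end stop 0.104. Before each click lies a crest, at 0.019, 0.041, 0.063, 0.085: the push rises to about 5 N, then the lever snaps ahead by itself into the click and stays there. Four dark ticks beside the slot mark the clicks.
- lever_mid (a point): centre of the red lever, an upright blade 16 x 10 x 44 mm (changer x, y, z), from 21 to 65 mm above the table; moves with the lever. It stands at changer x = -36 mm, y = -60 mm + joint value. A flat steel stem (8 mm wide, 27 to 32 mm above the table) joins it on the +x side to the carrier.
- port (a point): centre of the top of the round black viewing port (28 mm outside, 21 mm inside), 51 mm above the table, at changer x = 31, y = 25 mm. The filter under it: clear, amber, green, blue at clicks 1, 2, 3, 4.
- shutter (a joint): travel of the spring shutter button, in m: 0 up, 0.006 fully down; fully down takes about 5 N.
- shutter_top (a point): centre of the top of the round black shutter button (24 mm across, pressed straight down) in its aluminium housing on the base at changer x = -32, y = 108 mm; it moves down with the button.
- screw_jar: white jar with red lid, 43 mm across, 51 mm high, origin under its centre; a bystander
- dropper_bottle: amber dropper bottle, 28 mm across, 92 mm high, origin under its centre; a bystander
- glue_stick: green and yellow glue stick standing behind the changer, 22 mm across, 74 mm high, origin under its centre; a bystander

How it is judged:
By the outcome, as a careful person would: the job done as asked, in the order asked, and still so for the second after the job is handed in, with the robot touching nothing.
It also fails if it takes over 64 s, if anything falls off the work surface, if the arm or the gripper's body presses on something with over 40 N, if the wrist force passes 120 N, or if a joint passes its speed limit or range.

## Robot

A 6-joint arm with a two-finger parallel gripper is mounted at the origin on a cart in front of the work surface, level with it; the furniture and walls round the work are solid. World frame = base frame: x ahead of the robot, y to its left, z up, the work surface at z = 0. Lengths are in m, angles in degrees, forces in N, time in s.
With the tool pointing down it reaches from about 0.375 to 0.9 m from the base axis. Payload 3.1 kg.
Tool frame: the origin (TCP) lies at the very end of the fingers, on their centre line; the grasp point (between the pads) lies 19 mm behind it (bot.tcp_to_grasp is the distance from the TCP to the grasp point, in m); z points along the fingers, y is the direction in which the jaws open and shut (so a half turn about z gives the same grasp; the last joint's range is limited). The gripper opens to 87 mm and grips with 3 to 60 N. Pads are 19 mm wide; open, the fingers measure 117 mm over their backs; the gripper's body (75 mm by 190 mm) begins 51 mm behind the grasp point.
Start: joints at [-75.029, 30.224, 82.088, -0, 67.689, -10.227], TCP at [0.266, -0.565, 0.223] pointing down, gripper open.
Joint ranges: [-176.69, 176.69], [-43.24, 126.21], [12.49, 139.97], [-82, 262], [0, 151.66], [-163.58, 163.58]. Speed limits (degrees/s): [159.86, 159.86, 180, 180, 180, 180].

## Interface

Orientations are given as a 3x3 rotation matrix whose columns are the frame's x, y, z axes.
In Python, from rig import telemetry, eyes, order, bot gives the robot as it stands. The module is installed in compiled form; this text tells all that it offers.
- The arm moves only by the tool servo_tool, never from a script. Its argument "targets" is a list of rows, each a list of 2 entries, a list of its own where there are three numbers: the shift along the tool's x, y, z in m, then the turn, a rotation vector about the tool's x, y, z in rad. In form: [[[tx, ty, tz], [wx, wy, wz]], ...]. A call has 1 to 12 rows; each row is the pose to reach, as a shift and turn from the pose commanded when the call began, along the tool's axes at that moment; what a row does not reach only later rows make up. A row lasts 1/8 s, in which the tool goes at most 62.5 mm and 10.7 degrees, less where a joint would pass 70% of its speed; a pose out of reach is approached as far as the arm can. A call with a gripper value outside its range is refused whole. "gripper" is the finger opening in m, from 0 to 0.087, set as the call begins (left out, the last holds). The fingers move at their own pace and stop on an object; the grip force is fixed at half the most. Time passes only in rows, so rows that repeat a pose let the fingers close. It gives the time, the measured TCP pose, the force and the opening at its end, in the units of the state.
- telemetry.read_state(): the state, without advancing time (a new reading comes with each control period).
- eyes.capture(name): name is "side" or "top"; returns a dict with "pixels" (480x640x3 uint8, blue, green, red), "intrinsics" (3x3 intrinsics, pixels), "extrinsics" (4x4, takes a point from camera to world coordinates). Camera axes: x right, y down, z forward; pixel columns grow to the right and rows downward; lengths in m; the calibration is good to about 2 mm. A picture is of the moment at which its call begins. There is no depth.
- order.hand_in(): hands the job in, once; it reports no verdict.
The state is a dict: "time_s": time; "joint_positions": joint angles; "qvel": joint speeds; "tau": joint torques, N m; "position": TCP position; "tcp_rot": TCP orientation; "force": force on the tool from outside, world axes, zero at the start; "moment": the same for the moment, N m; "opening": opening from 0.0 (shut) to 1.0 (fully open).
Only numpy, scipy, OpenCV 4.12 (cv2) and the standard library are available. Lean on these libraries where they do the work, as an engineer would, in place of code of your own. Each camera call takes 0.05 s, during which the arm holds its last target. There are 200 camera calls.

## Working session

There is one attempt and no reset: what is moved stays moved. The work goes in short steps, Python scripts to look and compute and a tool call to move; the robot and the scene stay as the last step left them, time stands still between calls to the robot, and variables do not carry over. Pictures are saved under pics/ and viewed, about 8 in all and at most 12, crops included, and the job is handed in when it is done.

Besides the shell and the picture viewer there is one more tool, called after ">>>" by a JSON object that holds its "name" and its "arguments". servo_tool: Moves the arm, as the interface text tells. Its arguments: {"type":"object","properties":{"targets":{"type":"array","items":{"type":"array"}},"gripper":{"type":"number"}},"required":["targets"]}

```bash
mkdir -p pics
cat > h.py <<'E'
import numpy as np,cv2
from rig import telemetry,eyes,order,bot
def cap(n,f=None):
    c=eyes.capture(n)
    if f: cv2.imwrite('pics/'+f,c['pixels'])
    return c
def ray(c,u,v,z):
    K=np.array(c['intrinsics']);T=np.array(c['extrinsics'])
    d=T[:3,:3]@np.linalg.solve(K,[u,v,1.]);o=T[:3,3]
    return o+d*(z-o[2])/d[2]
def proj(c,p):
    K=np.array(c['intrinsics']);T=np.array(c['extrinsics'])
    q=K@(T[:3,:3].T@(np.array(p)-T[:3,3]));return q[:2]/q[2]
E
python3 - <<'E'
from h import *
for n in('top','side'):
    c=cap(n,n+'1.png');print(n,np.round(c['extrinsics'],3).tolist(),c['intrinsics'])
s=telemetry.read_state();print(s['time_s'],s['position'],np.round(s['tcp_rot'],4).tolist(),s['force'])
E
```

```text
top [[0.012, -0.998, 0.063, 0.448], [-1.0, -0.013, -0.026, -0.018], [0.027, -0.063, -0.998, 0.925], [0.0, 0.0, 0.0, 1.0]] [[479.22014369   0.         325.71693118]
 [  0.         479.22014369 236.50992438]
 [  0.           0.           1.        ]]
side [[-0.969, -0.112, 0.218, 0.332], [-0.245, 0.478, -0.843, 0.739], [-0.01, -0.871, -0.491, 0.505], [0.0, 0.0, 0.0, 1.0]] [[582.25659449   0.         316.14429175]
 [  0.         582.25659449 244.39803831]
 [  0.           0.           1.        ]]
0.1 [ 0.26594202 -0.56488448  0.22169761] [[0.9048, 0.4258, -0.0005], [0.4258, -0.9048, 0.0018], [0.0003, -0.0019, -1.0]] [-1.77798697 -0.35904029  0.12623893]
```

View pics/top1.png

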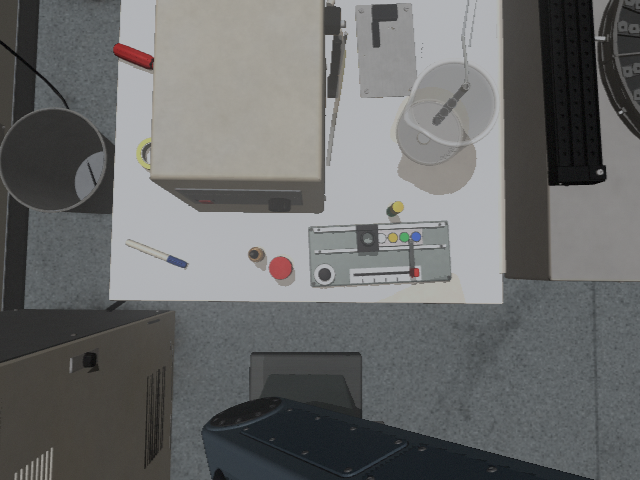

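View pics/side1.png

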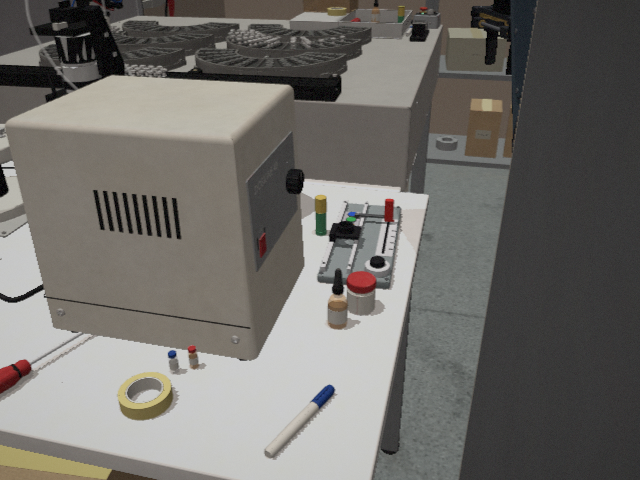

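Top: changer corners are near (309,227), (447,221), (451,280) and (312,287), with the lever at (415,272) and the shutter at (324,273). Side: lever at (389,210), shutter at (377,263). I'll zoom in on both.

Run:
```python
import cv2,numpy as np
t=cv2.resize(cv2.imread('pics/top1.png')[212:296,302:458],None,fx=5,fy=5,interpolation=cv2.INTER_CUBIC)
s=cv2.resize(cv2.imread('pics/side1.png')[192:290,310:410],None,fx=6,fy=6,interpolation=cv2.INTER_CUBIC)
cv2.imwrite('pics/t1z.png',t);cv2.imwrite('pics/s1z.png',s)
```

```text
(no output)
```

View pics/t1z.png

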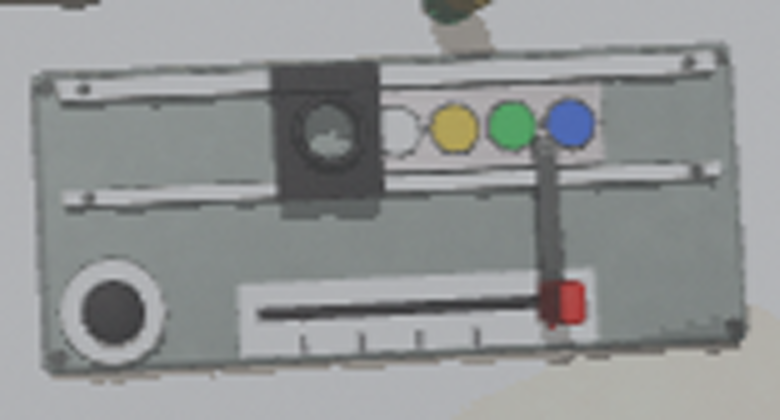

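View pics/s1z.png

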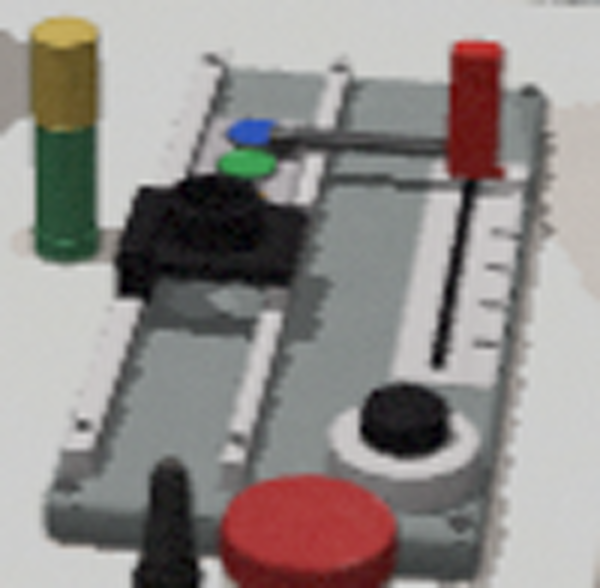

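Crop (top, 5x): base corners are at (35,75), (727,45), (745,345) and (45,373), the port at (328,135), the button at (113,313) and the lever top at (572,301). Side crop (6x): lever top at (477,47), button top at (403,400).

```bash
cat > fit.py <<'E'
from h import *
from scipy.optimize import least_squares
c=cap('top');s=cap('side')
T=lambda u,v:np.array([302+u/5,212+v/5]);S=lambda u,v:np.array([310+u/6,192+v/6])
def W(p,l):
    a=p[2];return np.array([p[0]+np.cos(a)*l[0]-np.sin(a)*l[1],p[1]+np.sin(a)*l[0]+np.cos(a)*l[1],l[2]])
# p: x,y,yaw,q,zb
def res(p,cams='ts'):
    L=[]
    q,zb=p[3],p[4]
    top=[((.06,.135,.016),(35,75)),((.06,-.135,.016),(727,45)),((-.055,-.135,.016),(745,345)),((-.055,.135,.016),(45,373)),
     ((.031,.025,.051),(328,135)),((-.036,-.06+q,.065),(572,301)),((-.032,.108,zb),(113,313))]
    sd=[((-.036,-.06+q,.065),(477,47)),((-.032,.108,zb),(403,400)),((.031,.025,.051),(216,195)),((-.055,-.135,.016),(545,90)),((.06,.135,.016),(50,510))]
    if 't' in cams:
        for l,u in top:L.append(proj(c,W(p,l))-T(*u))
    if 's' in cams:
        for l,u in sd:L.append(proj(s,W(p,l))-S(*u))
    return np.ravel(L)
if __name__=='__main__':
  for k in('ts','t','s'):
    r=least_squares(res,[.46,-.13,0,.003,.035],args=(k,),loss='soft_l1')
    print(k,np.round(r.x,4),np.degrees(r.x[2]),'\n',np.round(res(r.x,k).reshape(-1,2),1).tolist())
    p=r.x;q=p[3]
    for n,l in dict(lev=(-.036,-.06+q,.065),third=(-.036,.014,.065),but=(-.032,.108,p[4])).items():print(n,np.round(W(p,l),4))
  for n,u,v,z in(('jar',281,268,.051),('drop',257,254,.09)):print(n,ray(c,u,v,z))
E
python3 fit.py
```

```text
ts [ 0.472  -0.1449  0.0599  0.0026  0.0396] 3.4301323294681643 
 [[-1.6, -0.1], [0.6, -0.5], [0.9, -0.4], [-0.8, 1.0], [0.3, -0.6], [-0.1, 0.7], [-0.4, 0.3], [0.2, -0.2], [0.7, 0.0], [-0.4, 0.3], [0.6, -0.4], [-1.5, -1.7]]
lev [ 0.4395 -0.2043  0.065 ]
third [ 0.4352 -0.133   0.065 ]
but [ 0.4336 -0.039   0.0396]
t [ 0.4721 -0.1449  0.0552  0.0024  0.0657] 3.161789257699691 
 [[-1.4, -0.5], [0.8, -0.2], [0.8, -0.1], [-0.9, 0.6], [0.4, -0.8], [0.0, 0.8], [-0.1, 0.2]]
lev [ 0.4393 -0.2044  0.065 ]
third [ 0.4354 -0.1329  0.065 ]
but [ 0.4342 -0.0388  0.0657]
s [ 0.4716 -0.143   0.0697  0.0019  0.0407] 3.9938712900170645 
 [[-0.0, -0.0], [1.6, 0.0], [-0.3, 0.9], [0.0, -0.1], [-0.8, -0.8]]
lev [ 0.4397 -0.2035  0.065 ]
third [ 0.4347 -0.1315  0.065 ]
but [ 0.4321 -0.0375  0.0407]
jar [0.44539232 0.03992018 0.051     ]
drop [0.46929849 0.07935796 0.09      ]
```

>>> {"name": "servo_tool", "arguments": {"targets": [[[0.015,-0.011,0.006],[0,0,0.02]],[[0.045,-0.033,0.018],[0,0,0.06]],[[0.08,-0.058,0.033],[0,0,0.1]],[[0.115,-0.084,0.047],[0,0,0.15]],[[0.15,-0.109,0.062],[0,0,0.19]],[[0.185,-0.135,0.076],[0,0,0.24]],[[0.22,-0.16,0.091],[0,0,0.28]],[[0.25,-0.182,0.103],[0,0,0.32]],[[0.275,-0.2,0.113],[0,0,0.35]],[[0.29,-0.211,0.119],[0,0,0.37]],[[0.296,-0.2155,0.122],[0,0,0.38]],[[0.296,-0.2155,0.122],[0,0,0.38]]], "gripper": 0}}

```text
time_s: 1.7
position: [0.4423, -0.2444, 0.1004]
tcp_rot: [[0.998, 0.061, -0.0], [0.061, -0.998, -0.0], [-0.0, 0.0, -1.0]]
force: [0.6, 0.2, -0.6]
opening: 0.008
```

Run:
```python
from h import *
c=cap('side');cv2.imwrite('pics/s2.png',cv2.resize(c['pixels'][100:290,270:470],None,fx=3,fy=3))
s=telemetry.read_state();print(s['time_s'],s['position'],np.round(s['tcp_rot'],4).tolist(),s['force'],s['opening'])
```

```text
1.75 [ 0.44226173 -0.2449593   0.10064217] [[0.9982, 0.0601, 0.0002], [0.0601, -0.9982, -0.0005], [0.0002, 0.0005, -1.0]] [ 0.63611138 -0.54413494 -0.19280808] 0.007388093588868143
```

View pics/s2.png

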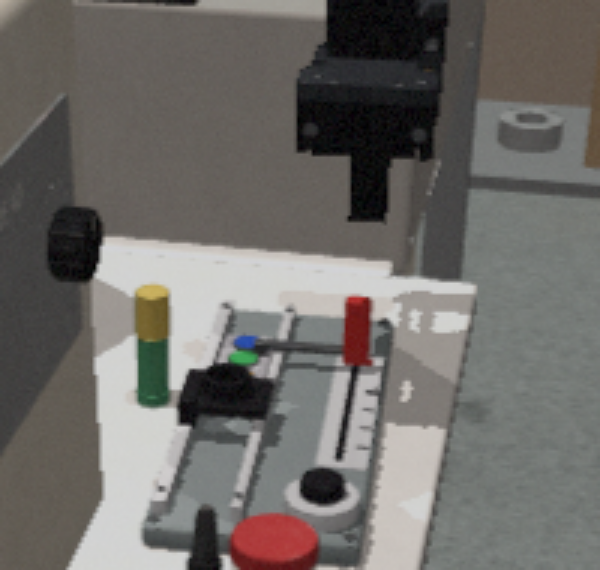

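The closed fingers hang behind the lever (lever in crop at (357,330)) and line up with it. Next I descend and approach.

>>> {"name": "servo_tool", "arguments": {"targets": [[[0,0,0.01],[0,0,0]],[[0,0,0.025],[0,0,0]],[[0,0,0.04],[0,0,0]],[[0,0,0.053],[0,0,0]],[[0,0,0.061],[0,0,0]],[[0,0,0.063],[0,0,0]],[[0,-0.003,0.063],[0,0,0]],[[0,-0.006,0.063],[0,0,0]],[[0,-0.009,0.063],[0,0,0]],[[0,-0.012,0.063],[0,0,0]],[[0,-0.012,0.063],[0,0,0]]]}}

```text
time_s: 3.12
position: [0.4414, -0.2322, 0.0377]
tcp_rot: [[0.998, 0.06, -0.0], [0.06, -0.998, 0.0], [-0.0, -0.0, -1.0]]
force: [-0.8, 0.8, 0.0]
opening: 0.002
```

```bash
cat > look.py <<'E'
from h import *
import sys
# lever joint from red blob in side view (top of blade), changer pose fixed
from fit import W
P=[.472,-.1449,.0599]
t=cap('top');c=cap('side')
def red(c,r):
    y0,y1,x0,x1=r;b,g,rr=[c['pixels'][y0:y1,x0:x1,i].astype(int) for i in range(3)]
    m=((rr>90)&(g<70)&(b<80)).astype(np.uint8)
    n,l,st,ce=cv2.connectedComponentsWithStats(m)
    if n<2:return None
    k=1+np.argmax(st[1:,4]);return ce[k]+[x0,y0],st[k]
a=red(c,(190,255,365,410))
if a:
    from scipy.optimize import minimize_scalar
    f=lambda q:np.sum((proj(c,W(P,(-.036,-.06+q,.043)))-a[0])**2)
    print('side',a[0],a[1],'q',minimize_scalar(f,bounds=(-.02,.12),method='bounded').x)
a=red(t,(255,290,330,430))
if a:print('top',a, 'q',-(ray(t,*a[0],.06)[1]-W(P,(-.036,-.06,.06))[1])*-1)
s=telemetry.read_state();print(s['time_s'],np.round(s['position'],4),np.round(s['force'],1))
E
python3 look.py
```

```text
side [388.71584699 210.33879781] [ 19   9  10  23 183] q 0.0011140581732591122
3.325 [ 0.4416 -0.2326  0.0376] [ 0.1 -0.   0. ]
```

>>> {"name": "servo_tool", "arguments": {"targets": [[[0,-0.0015,0],[0,0,0]],[[0,-0.003,0],[0,0,0]],[[0,-0.0045,0],[0,0,0]],[[0,-0.006,0],[0,0,0]],[[0,-0.0075,0],[0,0,0]],[[0,-0.009,0],[0,0,0]],[[0,-0.0105,0],[0,0,0]],[[0,-0.012,0],[0,0,0]],[[0,-0.0135,0],[0,0,0]],[[0,-0.015,0],[0,0,0]],[[0,-0.015,0],[0,0,0]]]}}

```text
time_s: 4.7
position: [0.4405, -0.2173, 0.0376]
tcp_rot: [[0.998, 0.06, -0.0], [0.06, -0.998, 0.0], [-0.0, -0.0, -1.0]]
force: [0.3, -0.1, 0.5]
opening: 0.006
```

```bash
python3 look.py
```

```text
side [388.54189944 211.11731844] [ 19  10  10  23 179] q 0.004354119771299233
4.9 [ 0.4406 -0.2176  0.0375] [ 0.4  0.4 -0.2]
```

>>> {"name": "servo_tool", "arguments": {"targets": [[[0,-0.001,0],[0,0,0]],[[0,-0.002,0],[0,0,0]],[[0,-0.003,0],[0,0,0]],[[0,-0.004,0],[0,0,0]],[[0,-0.005,0],[0,0,0]],[[0,-0.006,0],[0,0,0]],[[0,-0.007,0],[0,0,0]],[[0,-0.008,0],[0,0,0]],[[0,-0.009,0],[0,0,0]],[[0,-0.01,0],[0,0,0]],[[0,-0.01,0],[0,0,0]]]}}

```text
time_s: 6.28
position: [0.4401, -0.2075, 0.0376]
tcp_rot: [[0.998, 0.06, 0.0], [0.06, -0.998, -0.0], [0.0, 0.0, -1.0]]
force: [-0.4, -3.4, 0.3]
opening: 0.001
```

```bash
python3 look.py
```

```text
side [388.00564972 213.51412429] [ 19  12  10  23 177] q 0.014223063983691601
6.475 [ 0.4401 -0.2075  0.0376] [-0.7 -2.9  0. ]
```

>>> {"name": "servo_tool", "arguments": {"targets": [[[0,-0.001,0],[0,0,0]],[[0,-0.002,0],[0,0,0]],[[0,-0.003,0],[0,0,0]],[[0,-0.004,0],[0,0,0]],[[0,-0.005,0],[0,0,0]],[[0,-0.006,0],[0,0,0]],[[0,-0.006,0],[0,0,0]]]}}

```text
time_s: 7.35
position: [0.4394, -0.2012, 0.0375]
tcp_rot: [[0.998, 0.06, -0.0], [0.06, -0.998, 0.0], [-0.0, -0.001, -1.0]]
force: [-0.3, -1.1, -0.5]
opening: 0.001
```

```bash
python3 look.py
```

```text
side [387.39175258 217.20103093] [ 18  16  10  23 194] q 0.028953127518132154
7.55 [ 0.4396 -0.2015  0.0375] [ 0.1  0.1 -0. ]
```

>>> {"name": "servo_tool", "arguments": {"targets": [[[0,-0.002,0],[0,0,0]],[[0,-0.004,0],[0,0,0]],[[0,-0.006,0],[0,0,0]],[[0,-0.0075,0],[0,0,0]],[[0,-0.009,0],[0,0,0]],[[0,-0.0105,0],[0,0,0]],[[0,-0.012,0],[0,0,0]],[[0,-0.0135,0],[0,0,0]],[[0,-0.015,0],[0,0,0]],[[0,-0.0165,0],[0,0,0]],[[0,-0.018,0],[0,0,0]],[[0,-0.018,0],[0,0,0]]]}}

```text
time_s: 9.05
position: [0.4385, -0.1832, 0.0376]
tcp_rot: [[0.998, 0.06, -0.0], [0.06, -0.998, 0.0], [-0.0, -0.0, -1.0]]
force: [-1.2, -0.9, 0.5]
opening: 0.005
```

>>> {"name": "servo_tool", "arguments": {"targets": [[[0,-0.001,0],[0,0,0]],[[0,-0.002,0],[0,0,0]],[[0,-0.003,0],[0,0,0]],[[0,-0.004,0],[0,0,0]],[[0,-0.004,0],[0,0,0]]]}}

```text
time_s: 9.68
position: [0.4382, -0.1793, 0.0375]
tcp_rot: [[0.998, 0.06, -0.0], [0.06, -0.998, 0.0], [-0.0, -0.0, -1.0]]
force: [1.0, 0.1, 0.5]
opening: 0.006
```

```bash
python3 look.py
```

```text
side [386.36138614 222.81683168] [ 17  21  10  24 202] q 0.050773436958815546
9.875 [ 0.4383 -0.1796  0.0375] [ 0.9 -0.5 -0.6]
```

Second click (0.051). Repeating the same step for the third.

>>> {"name": "servo_tool", "arguments": {"targets": [[[0,-0.002,0],[0,0,0]],[[0,-0.004,0],[0,0,0]],[[0,-0.006,0],[0,0,0]],[[0,-0.0075,0],[0,0,0]],[[0,-0.009,0],[0,0,0]],[[0,-0.0105,0],[0,0,0]],[[0,-0.012,0],[0,0,0]],[[0,-0.0135,0],[0,0,0]],[[0,-0.015,0],[0,0,0]],[[0,-0.0165,0],[0,0,0]],[[0,-0.018,0],[0,0,0]],[[0,-0.018,0],[0,0,0]]]}}

```text
time_s: 11.38
position: [0.4372, -0.1613, 0.0376]
tcp_rot: [[0.998, 0.06, -0.0], [0.06, -0.998, 0.0], [-0.0, -0.0, -1.0]]
force: [-1.0, -1.2, -0.1]
opening: 0.006
```

>>> {"name": "servo_tool", "arguments": {"targets": [[[0,-0.001,0],[0,0,0]],[[0,-0.002,0],[0,0,0]],[[0,-0.003,0],[0,0,0]],[[0,-0.004,0],[0,0,0]],[[0,-0.004,0],[0,0,0]]]}}

```text
time_s: 12.0
position: [0.4369, -0.1574, 0.0375]
tcp_rot: [[0.998, 0.06, -0.0], [0.06, -0.998, 0.0], [-0.0, -0.0, -1.0]]
force: [0.1, -0.1, -0.1]
opening: 0.0
```

```bash
python3 look.py
```

```text
side [385.30541872 228.74384236] [ 16  27  10  24 203] q 0.07293659865589518
12.2 [ 0.437  -0.1576  0.0376] [-0.1 -0.6 -0.9]
```

Third click (0.073 measured), contact force about zero. I back off, lift, and move over the button.

>>> {"name": "servo_tool", "arguments": {"targets": [[[0,0.004,0],[0,0,0]],[[0,0.01,0],[0,0,0]],[[0,0.012,-0.01],[0,0,0]],[[0,0.012,-0.035],[0,0,0]],[[0,0.012,-0.06],[0,0,0]],[[0,0.005,-0.075],[0,0,0]],[[0.001,-0.015,-0.08],[0,0,0]],[[0.002,-0.045,-0.08],[0,0,0]],[[0.003,-0.075,-0.08],[0,0,0]],[[0.004,-0.1,-0.08],[0,0,0]],[[0.004,-0.1145,-0.08],[0,0,0]],[[0.004,-0.1185,-0.08],[0,0,0]]]}}

```text
time_s: 13.7
position: [0.4332, -0.0378, 0.1173]
tcp_rot: [[0.998, 0.062, -0.001], [0.062, -0.998, 0.0], [-0.001, -0.0, -1.0]]
force: [-0.1, -0.1, 0.6]
opening: 0.004
```

>>> {"name": "servo_tool", "arguments": {"targets": [[[0,0,0.015],[0,0,0]],[[0,0,0.035],[0,0,0]],[[0,0,0.05],[0,0,0]],[[0,0,0.055],[0,0,0]],[[0,0,0.055],[0,0,0]]]}}

```text
time_s: 14.32
position: [0.434, -0.0394, 0.0624]
tcp_rot: [[0.998, 0.059, -0.0], [0.059, -0.998, 0.0], [-0.0, -0.0, -1.0]]
force: [0.2, -0.2, -0.9]
opening: 0.003
```

```bash
python3 look.py
python3 - <<'E'
from h import *
c=cap('side');t=cap('top')
a=cv2.resize(c['pixels'][160:320,290:440],None,fx=3.5,fy=3.5)
b=cv2.resize(t['pixels'][205:345,300:460],None,fx=1.7,fy=1.7)
o=np.zeros((a.shape[0],a.shape[1]+b.shape[1],3),np.uint8);o[:,:a.shape[1]]=a;o[:b.shape[0],a.shape[1]:]=b
cv2.imwrite('pics/s3.png',o)
E
```

```text
side [387.95238095 237.14285714] [22 43  4  8 21] q 0.10039544415921468
14.525 [ 0.4343 -0.0393  0.063 ] [-1.   0.3 -0.4]
```

View pics/s3.png

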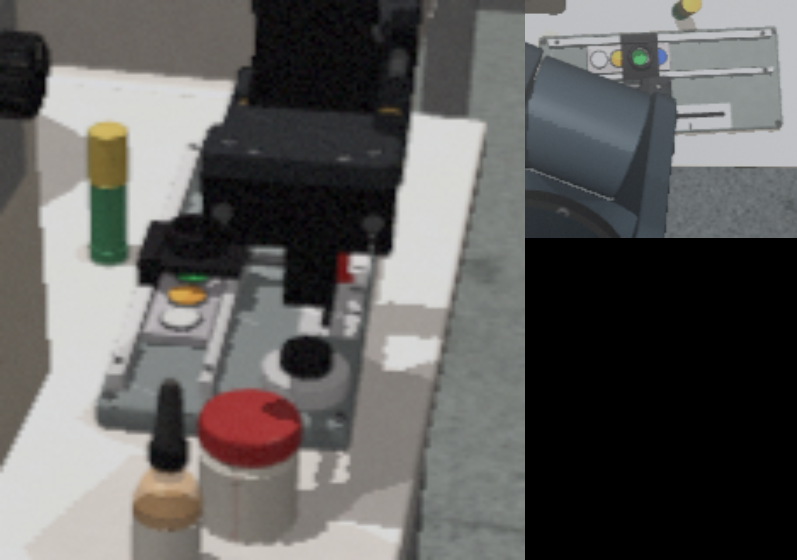

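The green filter shows in the port at (640,58), and the fingertip is above the button. The lever is hidden by the gripper, so that 0.100 reading is invalid. Now I press.

>>> {"name": "servo_tool", "arguments": {"targets": [[[0,0,0.008],[0,0,0]],[[0,0,0.015],[0,0,0]],[[0,0,0.02],[0,0,0]],[[0,0,0.022],[0,0,0]],[[0,0,0.024],[0,0,0]],[[0,0,0.026],[0,0,0]],[[0,0,0.026],[0,0,0]]]}}

```text
time_s: 15.5
position: [0.4339, -0.0391, 0.0366]
tcp_rot: [[0.998, 0.06, -0.0], [0.06, -0.998, 0.0], [-0.0, -0.0, -1.0]]
force: [-0.3, -0.7, 2.5]
opening: 0.007
```

>>> {"name": "servo_tool", "arguments": {"targets": [[[0,0,0.001],[0,0,0]],[[0,0,0.002],[0,0,0]],[[0,0,0.003],[0,0,0]],[[0,0,0.003],[0,0,0]]]}}

```text
time_s: 16.0
position: [0.4339, -0.0391, 0.0336]
tcp_rot: [[0.998, 0.06, -0.0], [0.06, -0.998, 0.0], [-0.0, -0.0, -1.0]]
force: [-0.5, -0.2, 3.8]
opening: 0.004
```

>>> {"name": "servo_tool", "arguments": {"targets": [[[0,0,0.0005],[0,0,0]],[[0,0,0.001],[0,0,0]],[[0,0,0.0015],[0,0,0]],[[0,0,0.0015],[0,0,0]]]}}

```text
time_s: 16.5
position: [0.4339, -0.0391, 0.0323]
tcp_rot: [[0.998, 0.06, 0.0], [0.06, -0.998, -0.0], [0.0, 0.0, -1.0]]
force: [-0.9, -0.5, 7.9]
opening: 0.006
```

>>> {"name": "servo_tool", "arguments": {"targets": [[[0,0,0.0005],[0,0,0]],[[0,0,0.0008],[0,0,0]],[[0,0,0.0008],[0,0,0]]]}}

```text
time_s: 16.88
position: [0.4339, -0.0391, 0.0322]
tcp_rot: [[0.998, 0.06, 0.001], [0.06, -0.998, -0.0], [0.001, 0.0, -1.0]]
force: [-2.3, 0.2, 15.1]
opening: 0.006
```

The button is at its hard stop (15 N with no further travel). I release straight up, then clear the view.

>>> {"name": "servo_tool", "arguments": {"targets": [[[0,0,-0.003],[0,0,0]],[[0,0,-0.008],[0,0,0]],[[0,0,-0.02],[0,0,0]],[[0,0,-0.05],[0,0,0]],[[0,0,-0.09],[0,0,0]],[[0,0.02,-0.13],[0,0,0]],[[0,0.07,-0.15],[0,0,0]],[[0,0.12,-0.15],[0,0,0]],[[0,0.17,-0.15],[0,0,0]],[[0,0.22,-0.15],[0,0,0]],[[0,0.26,-0.15],[0,0,0]],[[0,0.27,-0.15],[0,0,0]]]}}

```text
time_s: 18.38
position: [0.4502, -0.3114, 0.1816]
tcp_rot: [[0.998, 0.057, 0.001], [0.057, -0.998, -0.001], [0.001, 0.002, -1.0]]
force: [-0.6, 0.5, -0.2]
opening: 0.004
```

```bash
python3 look.py
python3 - <<'E'
from h import *
c=cap('side');t=cap('top')
a=cv2.resize(c['pixels'][170:320,300:430],None,fx=3,fy=3)
b=cv2.resize(t['pixels'][205:295,300:460],None,fx=2.5,fy=2.5)
o=np.zeros((a.shape[0],a.shape[1]+b.shape[1],3),np.uint8);o[:,:a.shape[1]]=a;o[:b.shape[0],a.shape[1]:]=b
cv2.imwrite('pics/s4.png',o)
E
```

```text
side [385.04326923 228.36538462] [ 15  27  11  24 208] q 0.07176053894395823
top (array([376.14814815, 274.22222222]), array([43, 15,  7,  9, 27], dtype=int32)) q 0.07458641236517044
18.575 [ 0.4495 -0.3069  0.1811] [ 0.2  0.1 -0. ]
```

View pics/s4.png

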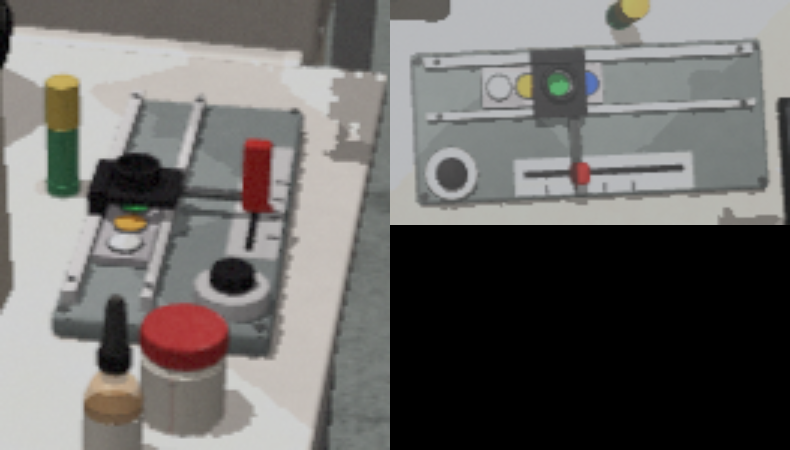

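Green sits under the port (558,86), the lever is at the third tick, the button is up, and the bystanders have not moved. Handing in.

```bash
python3 -c "
from h import *
print(order.hand_in())"
```

```text
the job is handed in; nothing more can be done
None
```

The job is done and handed in at about 19 s of robot time. I pushed the lever with the closed fingertips through clicks 1, 2 and 3, measuring 0.029, 0.051 and 0.073 m. I then backed off and pressed the shutter button to its hard stop before releasing it.

- **Lever:** the final pictures show it at 0.072 m (side view) and 0.075 m (top view), which agrees with the third click at 0.074. The green filter is under the port.
- **Shutter button:** at the bottom the tip stopped moving while the force rose to 15 N, well above the 5 N needed. In the final picture the button is up again.
- **Surroundings:** by eye, the changer and the three bystanders stand where they did. The gripper is clear of everything and the wrist force reads about zero.
- **One bad reading:** before the press, with the gripper over the button, the side view read the lever at 0.100 m. The gripper was hiding the lever then, so I discounted it, and the later pictures showed it still in the third click.

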